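Test the mixer's stop button and hold its box cover ready for screwing

TASK

Before the mixer's stop box is closed, test its stop: press the red mushroom button fully down and let it spring up, then twist its head clockwise as far as it goes to reset it. Then pick up the aluminium cover plate by its black grip and hold it hovering level about 15 mm above the box's open compartment, without touching the box, so that each of the three dark threaded holes shows wholly through its hole in the plate, ready for someone to start the screws. Finish while still holding the plate there, and leave the other things on the counter where they are.

Things in the scene. Friction and masses are not known exactly. Their poses are not given: they have to be found in the camera images.
- stopbox: The mixer's stop box, fixed to the counter: 96 mm (x) by 214 mm (y) by 50 mm tall, its top at 50 mm above the counter. Origin on the counter; the box runs from y = -107 to +107 mm. Its part from y = -107 to +13 mm is a grey open compartment (its middle at x = 0, y = -47 mm, where the middle of the plate belongs) with three brass screw bosses (18 mm wide) flush with the rim; the yellow part from y = +13 to +107 mm is closed and carries the red stop button at x = 0, y = +60 mm.
- stop_push (a joint): how far the red stop button is pressed: 0 is up, 0.006 m is fully down; it needs about 6 N to go fully down and springs back up when let go
- stop_turn (a joint): how far the stop button's head is twisted, clockwise seen from above, rad: 1.25 is its stop (fully reset); it starts at 0 to 0.3, turns with light friction (0.04 N m) and stays where it is left. A white pointer on the head shows it: the pointer lies along the box's +x at 0, and points to a small green mark on the box at 1.25
- stop_top (a point): centre of the top face of the red mushroom head (round, 40 mm wide, 18 mm thick, straight sides from 2 to 14 mm below this point), 32 mm above the top of the box when up; under the head there is a 14 mm free gap around a 22 mm stem. The point goes down and turns with the head.
- cover_grip (a point): cover plate, loose, about 0.18 kg: aluminium, 90 mm (x) by 114 mm (y) by 5 mm thick, with a solid black upright finger grip in its middle, 18 mm thick (x), 56 mm long (y), rising 36 mm above the plate (41 mm above its underside). This point is on the grip, 27 mm above the middle of the plate's underside; axes are the plate's. The plate lies flat on the counter with the grip up, its axes within about 55 degrees of the stop box's, so no half turn is needed.
- hole_a (a point): centre of cover plate hole a at the plate's underside (16 mm wide, through): x = -31, y = +43 mm from the plate's middle, in its own axes
- hole_b (a point): centre of cover plate hole b at the plate's underside (16 mm wide, through): x = -31, y = -43 mm from the plate's middle, in its own axes
- hole_c (a point): centre of cover plate hole c at the plate's underside (16 mm wide, through): x = +31, y = 0 mm from the plate's middle, in its own axes
- thread_a (a point): mouth of threaded hole a (6 mm wide, dark) in the top of its brass boss, 50 mm above the counter: x = -31, y = -4 mm in the box's axes. Plate hole a belongs over it.
- thread_b (a point): mouth of threaded hole b (6 mm wide, dark) in the top of its brass boss, 50 mm above the counter: x = -31, y = -90 mm in the box's axes. Plate hole b belongs over it.
- thread_c (a point): mouth of threaded hole c (6 mm wide, dark) in the top of its brass boss, 50 mm above the counter: x = +31, y = -47 mm in the box's axes. Plate hole c belongs over it.
- canister: bystander: tall glass canister with a steel twist cap, 100 mm wide, 210 mm tall, loose; origin under its centre
- cakering: bystander: aluminium cake ring, 160 mm wide, 50 mm tall, loose; origin under its centre
- scraper: bystander: green silicone scraper lying on the counter, about 260 mm long along its x axis, loose
- driver: bystander: screwdriver with orange handle lying on the counter, about 190 mm long along its x axis, loose
- ramekin: bystander: small white ceramic bowl, 72 mm wide, 40 mm tall, loose; origin under its centre
- cellar: bystander: white ceramic salt cellar with hinged lid, 85 mm square, 63 mm tall plus a wooden knob, fixed; origin under its centre
- cover: the same cover plate; origin at the middle of its underside, axes as above
Mind the look-alikes: they are no part of the job. What is shaped like the stopbox but purple is not meant. Leave any pink look-alike of the cover alone.

How it is judged:
By the outcome, as a careful person would: the job done as asked, in the order asked, and still so for the second after the job is handed in, while the arm keeps its last pose, push and grip.
It also fails if it takes over 64 s, if anything falls off the work surface, if the arm or the gripper's body presses on something with over 40 N, if the wrist force passes 120 N, or if a joint passes its speed limit or range.

ROBOT

A 7-joint arm with a two-finger parallel gripper is mounted at the origin on the work surface. World frame = base frame: x ahead of the robot, y to its left, z up, the work surface at z = 0. Lengths are in m, angles in rad, forces in N, time in s.
With the tool pointing down it reaches from about 0.35 to 0.9 m from the base axis. Payload 19.9 kg.
Tool frame: the origin (TCP) lies on the centre line of the jaws, within the pads' length; the fingertips stand 14 mm ahead of it and the grasp point (between the pads) lies 5 mm behind it (tip_extent is the distance from the TCP to the fingertips, in m); z points along the fingers, y is the line along which they close (so a half turn about z gives the same grasp; the last joint's range is limited). The gripper opens to 94 mm and grips with 3 to 60 N. Pads are 16 mm wide; open, the fingers measure 119 mm over their backs; the gripper's body (75 mm by 177 mm) begins 78 mm behind the grasp point.
Start: joints at [1.232, 0.417, -0.01, 1.614, 0.005, 1.111, -0.053], TCP at [0.183, -0.597, 0.219] pointing down, gripper open.
Joint ranges: [-2.81, 2.81], [-0.39, 2.02], [-1.27, 1.25], [0.06, 2.57], [-1.19, 4.33], [0.19, 2], [-2.82, 2.82]. Speed limits (rad/s): [1.89, 1.89, 2.39, 2.39, 3.01, 3.01, 3.01].

INTERFACE

Orientations are given as [roll, pitch, yaw] about the fixed x, y, z axes, in that order (R = Rz(yaw) Ry(pitch) Rx(roll)).
In Python, from station import read_state, grab_frame, camera_model, finish_job, tip_extent gives the robot as it stands. The module is installed in compiled form; this text tells all that it offers.
- The arm moves only by the tool apply_moves, never from a script. Its argument "rows" is one flat list of numbers, 6 for each row, row after row: the shift along the tool's x, y, z in units of 250 mm (1.0 is 250 mm), then the turn, a rotation vector about the tool's x, y, z in units of 90 degrees (1.0 is 90 degrees). A call has 1 to 20 rows; each row is the pose to reach, as a shift and turn from the pose commanded when the call began, along the tool's axes at that moment; what a row does not reach only later rows make up. A row lasts 1/12 s, in which the tool goes at most 41.7 mm and 7.16 degrees, less where a joint would pass 70% of its speed; a pose out of reach is approached as far as the arm can. A call with a number of a shift or a turn outside -1 to 1 is refused whole. A call with a gripper value outside its range is refused whole. "fingers" is the closure, from -1 (fully open) to 1 (shut), set as the call begins (left out, the last holds). The fingers move at their own pace and stop on an object; "squeeze" is the grip in N (left out, the last holds). Time passes only in rows, so rows that repeat a pose let the fingers close. It gives the time, the measured TCP pose, the force, the opening and the grip force at its end, in the units of the state.
- read_state(): the state, without advancing time (a new reading comes with each control period).
- grab_frame(name): name is "scene" or "side" or "wrist"; returns the picture (420x560x3 uint8, blue, green, red); there is no depth.
- camera_model(name): a dict with "camera_matrix" (3x3 intrinsics, pixels), "xyz" and "attitude" of the camera in the world; the wrist camera has in their place "mount" (4x4, takes a point from camera to tool coordinates, whose origin is the TCP and whose axes are the flange's). Camera axes: x right, y down, z forward; pixel columns grow to the right and rows downward; lengths in m; the calibration is good to about 2 mm. A picture is of the moment at which its call begins: read the wrist's pose just before it. camera_model takes no time and is no camera call.
- finish_job(): hands the job in; it is judged then, once.
The state is a dict: "t": time; "qpos": joint angles; "joint_velocities": joint speeds; "effort": joint torques, N m; "eef_pos": TCP position; "ee_rot": TCP orientation; "force": force on the tool from outside, world axes, zero at the start; "torque": the same for the moment, N m; "gripper_width": finger opening in m; "grip_force": force on a finger pad.
Only numpy, scipy, OpenCV 4.12 (cv2) and the standard library are available. Lean on these libraries where they do the work, as an engineer would, in place of code of your own. Each camera call takes 0.05 s, during which the arm holds its last target. There are 200 camera calls.

## Working session

There is one attempt and no reset: what is moved stays moved. The work goes in short steps, Python scripts to look and compute and a tool call to move; the robot and the scene stay as the last step left them, time stands still between calls to the robot, and variables do not carry over. Pictures are saved under pics/ and viewed, at most 10 in all, crops included, and the job is handed in when it is done.

Besides the shell and the picture viewer there is one more tool, called after ">>>" in YAML: its name, and indented under it one key for each argument. apply_moves: Moves the arm, as the interface text tells. Shifts and turns lie within -1 to 1; 1 stands for 250 mm of shift or 90 degrees of turn. Its arguments: {"type":"object","properties":{"rows":{"type":"array","items":{"type":"number","minimum":-1,"maximum":1}},"fingers":{"type":"number"},"squeeze":{"type":"number"}},"required":["rows"]}

```bash
mkdir -p pics; python3 - <<'E'
from station import *
import cv2,numpy as np
s=read_state();print(s)
a=grab_frame("scene");b=grab_frame("side")
cv2.imwrite("pics/scene.png",a);cv2.imwrite("pics/side.png",b)
for n in("scene","side","wrist"):print(n,camera_model(n))
print(tip_extent)
E
```

```text
{'t': 0.0, 'qpos': array([ 1.23152431,  0.41798673, -0.01030299,  1.61417245,  0.00471689,
        1.11070245, -0.05296598]), 'joint_velocities': array([-0.00049409,  0.00183661, -0.00131608, -0.00054117,  0.00047367,
       -0.00152073,  0.00021416]), 'effort': array([-2.14358071e-03, -8.51245594e+01,  6.37269840e-01, -4.25990903e+01,
       -4.89940471e-02,  1.87052944e-02,  6.92213894e-05]), 'eef_pos': array([ 0.18324668, -0.59715249,  0.21881805]), 'ee_rot': array([-3.14035166e+00,  1.07480158e-04,  2.97821836e-01]), 'force': array([-0.45444348, -0.13997464,  0.0909914 ]), 'torque': array([0.00064552, 0.02066091, 0.02465804]), 'grip_force': 0.0, 'gripper_width': 0.09418763421016431}
scene {'camera_matrix': array([[481.55685179,   0.        , 289.19663629],
       [  0.        , 481.55685179, 213.34787016],
       [  0.        ,   0.        ,   1.        ]]), 'xyz': array([1.38095496, 0.47094188, 1.07543816]), 'attitude': array([-2.37204206, -0.0032237 ,  2.08829782])}
side {'camera_matrix': array([[452.09313873,   0.        , 273.87738094],
       [  0.        , 452.09313873, 206.43002251],
       [  0.        ,   0.        ,   1.        ]]), 'xyz': array([0.14533849, 0.71928438, 0.97725559]), 'attitude': array([-2.39779703, -0.01874514, -2.61292284])}
wrist {'camera_matrix': array([[378.56043998,   0.        , 280.4053532 ],
       [  0.        , 378.56043998, 205.3861266 ],
       [  0.        ,   0.        ,   1.        ]]), 'mount': array([[-2.83449147e-04, -9.70944544e-01, -2.39304432e-01,
         6.85781657e-02],
       [ 9.99999691e-01, -9.98248950e-05, -7.79444913e-04,
         1.45606106e-04],
       [ 7.32909246e-04, -2.39304579e-01,  9.70944273e-01,
        -1.64718800e-01],
       [ 0.00000000e+00,  0.00000000e+00,  0.00000000e+00,
         1.00000000e+00]])}
0.014
```

View pics/scene.png

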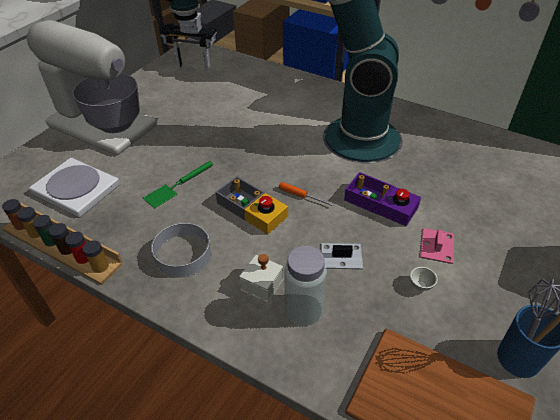

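View pics/side.png

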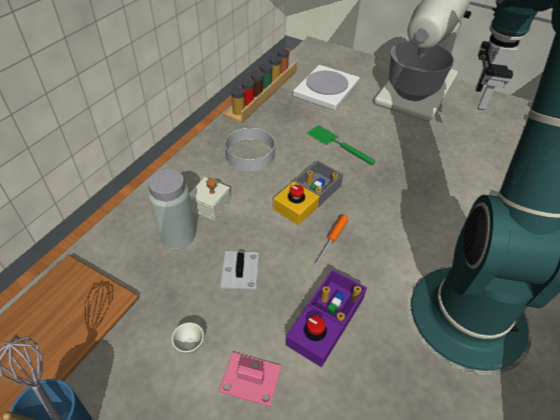

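The scene view shows the box with the button at (265,203) and the cover grip at (343,251). In the side view the button is at (297,192) and the grip at (240,264). Next I'll triangulate and enlarge both areas.

```bash
cat > h.py <<'E'
import numpy as np,cv2
from scipy.spatial.transform import Rotation as R
from station import *
def rot(a): return R.from_euler('xyz',a)
def cam(n,s=None):
    m=camera_model(n);K=m["camera_matrix"]
    if n!="wrist": return K,rot(m["attitude"]).as_matrix(),np.array(m["xyz"])
    s=s or read_state();T=m["mount"];Rt=rot(s["ee_rot"]).as_matrix()
    return K,Rt@T[:3,:3],Rt@T[:3,3]+s["eef_pos"]
def onz(c,uv,z):
    K,Rm,p=c;d=Rm@np.linalg.inv(K)@np.array([uv[0],uv[1],1.]);return p+d*(z-p[2])/d[2]
def proj(c,P):
    K,Rm,p=c;q=(np.atleast_2d(P)-p)@Rm@K.T;return q[:,:2]/q[:,2:]
E
python3 - <<'E'
from h import *
a=cam("scene");b=cam("side")
for n,u,v,z in(("btn",(265,203),(297,192),.082),("grip",(343,251),(240,264),.04),("can",(306,257),(168,183),.21),("knob",(263,261),(211,184),.07),("driver",(290,189),(341,224),.01)):print(n,onz(a,u,z),onz(b,v,z))
A=cv2.imread("pics/scene.png");B=cv2.imread("pics/side.png")
c=[A[170:240,205:300],B[155:225,260:355],A[225:295,300:395],B[235:305,195:290]]
c=[cv2.resize(i,None,fx=4,fy=4,interpolation=cv2.INTER_CUBIC) for i in c]
cv2.imwrite("pics/crop.png",np.vstack([np.hstack(c[:2]),np.hstack(c[2:])]))
E
```

```text
btn [ 0.54152818 -0.08487053  0.082     ] [ 0.51895545 -0.0809095   0.082     ]
grip [0.55985552 0.17974761 0.04      ] [0.53877078 0.18005597 0.04      ]
can [0.75320973 0.16129106 0.21      ] [0.74557087 0.16855116 0.21      ]
knob [0.7203089  0.01865369 0.07      ] [0.74859179 0.00784322 0.07      ]
driver [ 0.38549036 -0.08877881  0.01      ] [ 0.38300736 -0.09858679  0.01      ]
```

View pics/crop.png

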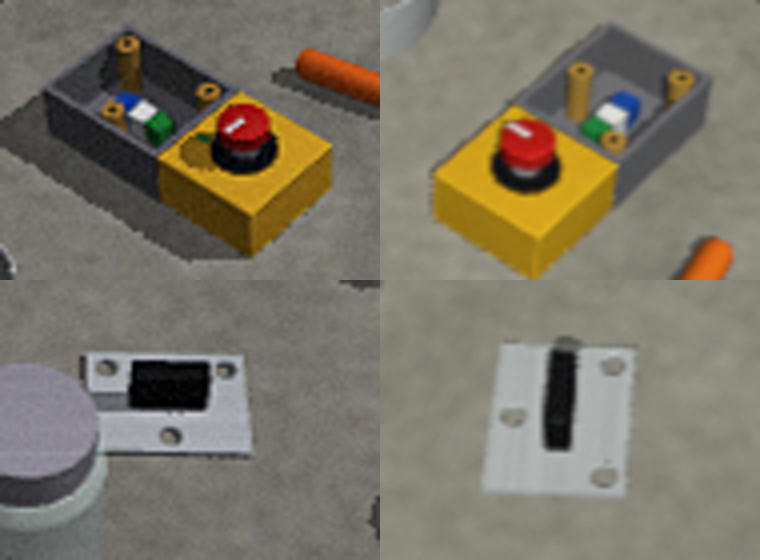

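Crop readings, in full-image pixels:
- **Bosses, scene view:** b (236.8,180.8), a (257,192.5), c (233.3,197).
- **Bosses, side view:** c (310.3,172), b (335.3,174.3), a (318.3,190).
- **Plate holes:** all three are visible in both views.

Now I'll fit the poses.

```bash
cat >> h.py <<'E'
from scipy.optimize import least_squares
def place(p,L):
    c,s=np.cos(p[2]),np.sin(p[2]);L=np.array(L,float)/1000
    return np.c_[p[0]+c*L[:,0]-s*L[:,1],p[1]+s*L[:,0]+c*L[:,1],L[:,2]]
def fit(obs,L,x0):
    r=least_squares(lambda p:np.concatenate([(proj(c,place(p,np.array(L)[ix]))-uv).ravel() for c,ix,uv in obs]),x0);return r.x,np.abs(r.fun).max()
BOX=[[-31,-4,50],[-31,-90,50],[31,-47,50],[0,60,82]]
PL=[[-31,43,5],[-31,-43,5],[31,0,5]]
E
python3 - <<'E'
from h import *
a=cam("scene");b=cam("side")
S=np.array([(257,192.5),(236.75,180.75),(233.25,197),(265.75,199.5)]);D=np.array([(318.25,190),(335.25,174.25),(310.25,172),(296.75,188)])
ix=[0,1,2,3]
for o in([(a,ix,S),(b,ix,D)],[(a,ix,S)],[(b,ix,D)]):
  for y in (0,1.5): print("box",fit(o,BOX,[.53,-.12,y]))
S=np.array([(356.5,247.25),(326.75,246.75),(342.5,264)]);D=np.array([(250.75,284.25),(253,256.5),(228.25,269)]);ix=[0,1,2]
for o in([(a,ix,S),(b,ix,D)],[(a,ix,S)],[(b,ix,D)]): print("plate",fit(o,PL,[.55,.18,.3]))
E
```

```text
box (array([ 0.51646668, -0.15112088, -0.1724912 ]), np.float64(0.7110251136771524))
box (array([ 0.51646668, -0.15112088, -0.1724912 ]), np.float64(0.7110250935339764))
box (array([ 0.51829844, -0.14958661, -0.16280757]), np.float64(0.15351517371132672))
box (array([ 0.51829844, -0.14958661, -0.16280757]), np.float64(0.1535151744444363))
box (array([ 0.5158607 , -0.15205142, -0.1811286 ]), np.float64(0.5001843357549092))
box (array([ 0.5158607 , -0.15205142, -0.1811286 ]), np.float64(0.5001843402781674))
plate (array([0.5454026 , 0.17414451, 0.49104346]), np.float64(0.743588324465577))
plate (array([0.54801718, 0.17448741, 0.48910023]), np.float64(0.13516086398615812))
plate (array([0.54388972, 0.17442631, 0.49198707]), np.float64(0.18768669859707643))
```

```bash
cat >> h.py <<'E'
def mv(p,yaw,s=None):
    s=s or read_state();A=rot(s["ee_rot"]);d=A.inv().apply(np.array(p)-s["eef_pos"])/.25
    w=(A.inv()*rot([np.pi,0,yaw])).as_rotvec()/(np.pi/2)
    n=max(np.linalg.norm(d)*.25/.0417,np.linalg.norm(w)*90/7.16)
    print("row",np.round(d,3),np.round(w,3),"rows>=%.1f"%n)
E
python3 -c "
from h import *
mv([.36,-.35,.22],1.2);mv([.527,-.092,.2],2.05)"
```

```text
row [ 0.966 -0.738 -0.004] [-0.001 -0.    -0.574] rows>=7.3
row [ 1.907 -1.528  0.077] [-1.000e-03 -1.000e-03 -1.115e+00] rows>=14.7
```

>>> apply_moves:
  rows: [0.96,-0.74,0,0,0,-0.57,0.96,-0.74,0,0,0,-0.57,0.96,-0.74,0,0,0,-0.57,0.96,-0.74,0,0,0,-0.57,0.96,-0.74,0,0,0,-0.57,0.96,-0.74,0,0,0,-0.57,0.96,-0.74,0,0,0,-0.57,0.96,-0.74,0,0,0,-0.57]
  fingers: 1

```text
t: 0.77
eef_pos: [0.3618, -0.345, 0.2196]
ee_rot: [3.141, -0.001, 1.207]
force: [0.5, 0.0, 0.6]
gripper_width: 0.0443
grip_force: 0.0
```

```bash
python3 -c "
from h import *
s=read_state();print(s['eef_pos'],s['ee_rot'],s['qpos'])
mv([.527,-.132,.22],1.4)"
```

```text
[ 0.36178541 -0.34503951  0.21956862] [ 3.14131442e+00 -1.16520698e-03  1.20723610e+00] [ 0.9774645   0.20763335 -0.31352669  1.91005769  0.07261689  1.03500093
  0.26956516]
row [ 1.031  0.315 -0.   ] [ 0.    -0.001 -0.123] rows>=6.5
```

>>> apply_moves:
  rows: [1.0,0.31,0,0,0,-0.12,1.0,0.31,0,0,0,-0.12,1.0,0.31,0,0,0,-0.12,1.0,0.31,0,0,0,-0.12,1.0,0.31,0,0,0,-0.12,1.0,0.31,0,0,0,-0.12,1.0,0.31,0,0,0,-0.12,1.0,0.31,0,0,0,-0.12,1.0,0.31,0,0,0,-0.12]

```text
t: 1.52
eef_pos: [0.5227, -0.1461, 0.219]
ee_rot: [-3.141, -0.0, 1.383]
force: [-0.1, -0.1, -0.9]
gripper_width: 0.0
grip_force: 0.0
```

```bash
python3 -c "
from h import *
s=read_state();print(s['eef_pos'],s['ee_rot'],s['gripper_width'],s['force'])
np.save('w1.npy',s,allow_pickle=True)
f=grab_frame('wrist')
c=cam('wrist',s);print(proj(c,place([.5165,-.1511,-.1725],BOX)))
cv2.imwrite('pics/w1.png',f)"
```

```text
[ 0.52270721 -0.14611781  0.21901995] [-3.14072493e+00 -2.35544147e-04  1.38259169e+00] 1.0286718231452912e-05 [-0.07223183 -0.10817493 -0.90571295]
[[241.36180259 202.50363366]
 [244.99157908 289.63682537]
 [309.68330709 246.37124031]
 [273.42324047 131.84469557]]
```

View pics/w1.png

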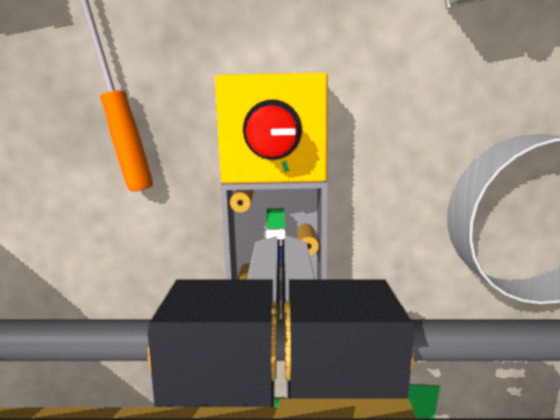

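The wrist view shows the button at (272,130), boss a at (240,202) and boss c at (309,246), all within 2 px of prediction. The pointer lies along the box's +x, so the turn is about 0. Next I'll go above the button and press.

```bash
python3 -c "
from h import *
s=np.load('w1.npy',allow_pickle=True).item()
print(fit([(cam('wrist',s),[0,2,3],np.array([(240.3,202.3),(309.3,245.7),(272,130)]))],BOX,[.5165,-.1511,-.1725]))
mv([.5265,-.092,.106],2.05)"
```

```text
(array([ 0.51588953, -0.15010687, -0.16597739]), np.float64(0.7351476565124813))
row [ 0.22  -0.025  0.452] [-0.001 -0.    -0.426] rows>=5.4
```

>>> apply_moves:
  rows: [0.22,-0.025,0.45,0,0,-0.426,0.22,-0.025,0.45,0,0,-0.426,0.22,-0.025,0.45,0,0,-0.426,0.22,-0.025,0.45,0,0,-0.426,0.22,-0.025,0.45,0,0,-0.426,0.22,-0.025,0.45,0,0,-0.426,0.22,-0.025,0.45,0,0,-0.426,0.22,-0.025,0.45,0,0,-0.426]

```text
t: 2.23
eef_pos: [0.5265, -0.0926, 0.1069]
ee_rot: [-3.141, 0.0, 2.047]
force: [-0.2, 0.1, 0.3]
gripper_width: 0.0004
grip_force: 0.0
```

```bash
python3 -c "
from h import *
mv([.526,-.0915,.0885],2.05)"
```

```text
row [0.005 0.    0.074] [-0.     0.    -0.002] rows>=0.4
```

>>> apply_moves:
  rows: [0.004,0,0.03,0,0,0,0.004,0,0.045,0,0,0,0.004,0,0.055,0,0,0,0.004,0,0.065,0,0,0,0.004,0,0.07,0,0,0,0.004,0,0.07,0,0,0,0.004,0,0.07,0,0,0]

```text
t: 2.82
eef_pos: [0.5265, -0.0907, 0.09]
ee_rot: [-3.141, 0.001, 2.05]
force: [-6.4, -2.5, 17.6]
gripper_width: 0.0009
grip_force: 8.5
```

Bottomed out: the tip is at 76 mm, 17 N. Now I'll lift and open.

>>> apply_moves:
  rows: [0,0,-0.03,0,0,0,0,0,-0.1,0,0,0,0,0,-0.1,0,0,0]

```text
t: 3.07
eef_pos: [0.5276, -0.0901, 0.1166]
ee_rot: [3.14, 0.001, 2.051]
force: [1.0, 0.3, 0.7]
gripper_width: 0.0005
grip_force: 0.0
```

>>> apply_moves:
  rows: [0,0,0,0,0,0,0,0,0,0,0,0,0,0,0,0,0,0,0,0,0,0,0,0,0,0,0,0,0,0,0,0,0,0,0,0]
  fingers: -0.4

```text
t: 3.57
eef_pos: [0.5264, -0.0902, 0.1142]
ee_rot: [-3.141, -0.0, 2.051]
force: [0.1, -0.2, 0.2]
gripper_width: 0.0369
grip_force: 0.0
```

```bash
python3 -c "
from h import *
mv([.526,-.0915,.081],2.05)"
```

```text
row [-0.004 -0.004  0.133] [-0.    -0.     0.001] rows>=0.8
```

>>> apply_moves:
  rows: [-0.004,-0.004,0,0,0,0,-0.004,-0.004,0,0,0,0,-0.004,-0.004,0,0,0,0,-0.004,-0.004,0,0,0,0,-0.004,-0.004,0,0,0,0]

```text
t: 3.98
eef_pos: [0.5261, -0.0917, 0.1144]
ee_rot: [3.142, -0.0, 2.051]
force: [0.5, -0.4, 0.5]
gripper_width: 0.0655
grip_force: 0.0
```

>>> apply_moves:
  rows: [0,0,0.05,0,0,0,0,0,0.1,0,0,0,0,0,0.133,0,0,0,0,0,0.133,0,0,0,0,0,0.133,0,0,0]

```text
t: 4.4
eef_pos: [0.5256, -0.0913, 0.0804]
ee_rot: [-3.141, -0.001, 2.051]
force: [1.6, -0.6, 0.4]
gripper_width: 0.0658
grip_force: 0.0
```

>>> apply_moves:
  rows: [0,0,0,0,0,0,0,0,0,0,0,0,0,0,0,0,0,0,0,0,0,0,0,0,0,0,0,0,0,0,0,0,0,0,0,0,0,0,0,0,0,0,0,0,0,0,0,0]
  fingers: 1
  squeeze: 10

```text
t: 5.07
eef_pos: [0.526, -0.0918, 0.0812]
ee_rot: [-3.141, 0.0, 2.051]
force: [-1.2, -1.6, 0.7]
gripper_width: 0.0393
grip_force: 10.0
```

>>> apply_moves:
  rows: [0,0,0,0,0,0.07,0,0,0,0,0,0.14,0,0,0,0,0,0.21,0,0,0,0,0,0.28,0,0,0,0,0,0.35,0,0,0,0,0,0.42,0,0,0,0,0,0.49,0,0,0,0,0,0.56,0,0,0,0,0,0.63,0,0,0,0,0,0.7,0,0,0,0,0,0.75,0,0,0,0,0,0.8,0,0,0,0,0,0.83,0,0,0,0,0,0.83,0,0,0,0,0,0.83]

```text
t: 6.32
eef_pos: [0.5257, -0.0914, 0.081]
ee_rot: [-3.141, 0.001, 0.749]
force: [-5.0, 0.3, 1.6]
gripper_width: 0.0392
grip_force: 10.0
```

```bash
python3 -c "
from h import *
s=read_state();print(s['torque'],s['force'],s['ee_rot'],s['qpos'])"
```

```text
[ 0.17723878  1.06043715 -0.06397528] [-4.97673601  0.34136143  1.64349393] [-3.14081736e+00  6.00638655e-04  7.49132162e-01] [ 0.33953709  0.45101567 -0.27590859  1.94554797  0.17160498  0.76834978
 -0.85573304]
```

>>> apply_moves:
  rows: [0,0,0,0,0,0,0,0,0,0,0,0,0,0,0,0,0,0,0,0,0,0,0,0,0,0,0,0,0,0,0,0,0,0,0,0]
  fingers: -0.4

```text
t: 6.82
eef_pos: [0.5262, -0.0917, 0.0812]
ee_rot: [3.142, -0.0, 0.747]
force: [-0.3, 1.0, -0.1]
gripper_width: 0.0659
grip_force: 0.0
```

>>> apply_moves:
  rows: [0,0,-0.15,0,0,0,0,0,-0.3,0,0,0,0,0,-0.45,0,0,-0.05,0,0,-0.55,0,0,-0.1,0,0,-0.55,0,0,-0.1,0,0,-0.55,0,0,-0.1]

```text
t: 7.32
eef_pos: [0.5267, -0.0918, 0.22]
ee_rot: [3.139, -0.001, 0.904]
force: [-0.4, -0.0, 0.0]
gripper_width: 0.0656
grip_force: 0.0
```

```bash
python3 -c "
from h import *
s=read_state();f=grab_frame('wrist');c=cam('wrist',s)
p=[.516,-.1506,-.169]
L=BOX+[[15*np.cos(1.25),60-15*np.sin(1.25),82]]
q=proj(c,place(p,L));print(q)
u,v=q[3].astype(int);u=min(max(u,60),500);v=max(v,60)
cv2.imwrite('pics/w2.png',cv2.resize(f[v-60:v+60,u-60:u+60],None,fx=4,fy=4));print(u,v)
mv([.46,.0,.2],1.4);mv([.5454,.1743,.16],2.06)"
```

```text
[[283.21304792 264.44116099]
 [324.41363278 335.41566497]
 [361.99392672 272.39494251]
 [279.61774778 198.68685366]
 [292.88355918 210.77750811]]
279 198
row [ 0.125 -0.435  0.074] [ 0.    -0.    -0.316] rows>=4.0
row [ 0.884 -0.598  0.234] [ 0.     0.    -0.736] rows>=9.3
```

View pics/w2.png

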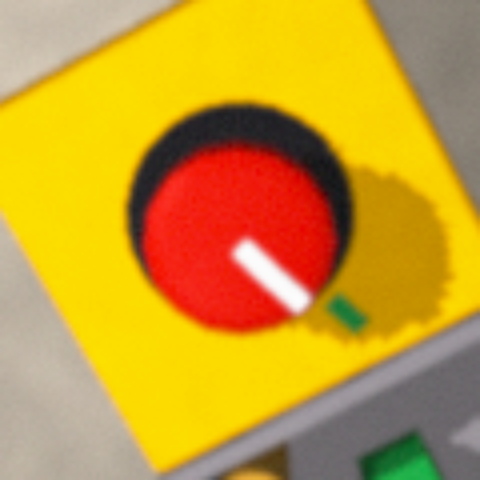

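The crop shows the white pointer aimed at the green mark, 42.6° against 42.3° predicted, so the button is fully reset. Next is the plate, with a look on the way.

```bash
python3 -c "
from h import *
mv([.573,.121,.2],2.06)"
```

```text
row [ 0.785 -0.379  0.074] [ 0.     0.    -0.736] rows>=9.3
```

>>> apply_moves:
  rows: [0.785,-0.38,0.07,0,0,-0.736,0.785,-0.38,0.07,0,0,-0.736,0.785,-0.38,0.07,0,0,-0.736,0.785,-0.38,0.07,0,0,-0.736,0.785,-0.38,0.07,0,0,-0.736,0.785,-0.38,0.07,0,0,-0.736,0.785,-0.38,0.07,0,0,-0.736,0.785,-0.38,0.07,0,0,-0.736,0.785,-0.38,0.07,0,0,-0.736,0.785,-0.38,0.07,0,0,-0.736,0.785,-0.38,0.07,0,0,-0.736,0.785,-0.38,0.07,0,0,-0.736]

```text
t: 8.37
eef_pos: [0.5723, 0.1212, 0.2]
ee_rot: [-3.14, -0.001, 2.058]
force: [-0.3, -0.2, 0.1]
gripper_width: 0.0659
grip_force: 0.0
```

```bash
python3 -c "
from h import *
s=read_state();np.save('w3.npy',s,allow_pickle=True);f=grab_frame('wrist');c=cam('wrist',s)
q=proj(c,place([.5454,.1741,.491],PL+[[0,0,41]]));print(q)
print(s['eef_pos'],s['ee_rot'])
u,v=q[3].astype(int);u-=75;v=max(v-75,0);print(u,v)
cv2.imwrite('pics/w3.png',cv2.resize(f[v:v+150,u:u+150],None,fx=4,fy=4))"
```

```text
[[247.94663478  74.87080382]
 [250.14850507 169.57058831]
 [315.79805349 123.30813939]
 [282.55593858 124.58568294]]
[0.57228525 0.1211904  0.20002843] [-3.13995866e+00 -1.03589932e-03  2.05788315e+00]
207 49
```

View pics/w3.png

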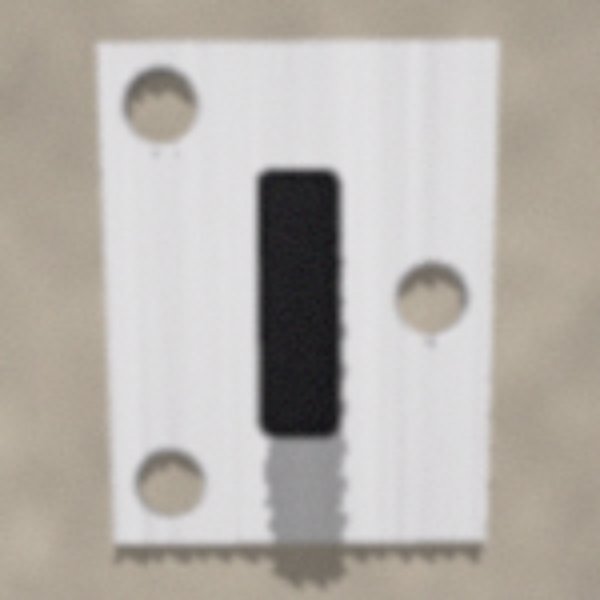

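Holes in the crop: a (161,105), b (170,481), c (431,297). That is within about 1 px of prediction.

```bash
python3 -c "
from h import *
s=np.load('w3.npy',allow_pickle=True).item()
p,e=fit([(cam('wrist',s),[0,1,2],np.array([(247.25,75.25),(249.5,169.25),(314.75,123.25)]))],PL,[.5454,.1741,.491]);print(p,e)
mv([p[0],p[1],.09],p[2]+np.pi/2)"
```

```text
[0.5447496  0.17374582 0.49164489] 0.3501078494563785
row [0.237 0.001 0.441] [-0.001 -0.    -0.003] rows>=3.0
```

>>> apply_moves:
  rows: [0.237,0,0.44,0,0,-0.003,0.237,0,0.44,0,0,-0.003,0.237,0,0.44,0,0,-0.003,0.237,0,0.44,0,0,-0.003,0.237,0,0.44,0,0,-0.003,0.237,0,0.44,0,0,-0.003]

```text
t: 8.92
eef_pos: [0.5455, 0.1735, 0.0918]
ee_rot: [3.141, 0.0, 2.064]
force: [-0.0, -0.6, 0.4]
gripper_width: 0.0658
grip_force: 0.0
```

```bash
python3 -c "
from h import *
mv([.5447,.1738,.026],2.0624)"
```

```text
row [ 0.003 -0.002  0.263] [0.    0.    0.001] rows>=1.6
```

>>> apply_moves:
  rows: [0.002,-0.002,0.1,0,0,0,0.002,-0.002,0.18,0,0,0,0.002,-0.002,0.23,0,0,0,0.002,-0.002,0.256,0,0,0,0.002,-0.002,0.256,0,0,0,0.002,-0.002,0.256,0,0,0]

```text
t: 9.42
eef_pos: [0.5449, 0.1738, 0.0281]
ee_rot: [3.141, 0.0, 2.064]
force: [-0.3, -0.4, 0.3]
gripper_width: 0.0656
grip_force: 0.0
```

>>> apply_moves:
  rows: [0,0,0,0,0,0,0,0,0,0,0,0,0,0,0,0,0,0,0,0,0,0,0,0,0,0,0,0,0,0,0,0,0,0,0,0,0,0,0,0,0,0,0,0,0,0,0,0,0,0,0,0,0,0,0,0,0,0,0,0]
  fingers: 1
  squeeze: 30

```text
t: 10.25
eef_pos: [0.5442, 0.1738, 0.0272]
ee_rot: [3.142, -0.0, 2.065]
force: [-0.8, -0.1, 1.1]
gripper_width: 0.0178
grip_force: 30.0
```

```bash
python3 -c "
from h import *
s=read_state();print(s['eef_pos'],s['ee_rot'],s['gripper_width'],s['grip_force'])"
```

```text
[0.54424518 0.17384077 0.02722532] [ 3.14157265e+00 -7.18116376e-05  2.06494330e+00] 0.017815302184394033 30.000106394290924
```

Grasped: width 17.8 mm, grip 30 N. Lift.

>>> apply_moves:
  rows: [0,0,-0.05,0,0,0,0,0,-0.15,0,0,0,0,0,-0.28,0,0,0,0,0,-0.42,0,0,0,0,0,-0.55,0,0,0,0,0,-0.55,0,0,0]

```text
t: 10.75
eef_pos: [0.5463, 0.1751, 0.1714]
ee_rot: [3.134, 0.002, 2.065]
force: [0.6, 0.3, -1.0]
gripper_width: 0.0174
grip_force: 30.0
```

```bash
python3 -c "
from h import *
mv([.526,-.01,.165],1.73);mv([.508,-.197,.165],1.402)"
```

```text
row [-0.613 -0.423  0.023] [0.005 0.    0.214] rows>=4.5
row [-1.237 -0.842  0.021] [ 0.005 -0.     0.422] rows>=9.0
```

>>> apply_moves:
  rows: [-0.12,-0.08,0,0,0,0.04,-0.24,-0.17,0,0,0,0.08,-0.36,-0.25,0,0,0,0.12,-0.49,-0.34,0,0,0,0.17,-0.61,-0.42,0,0,0,0.21,-0.61,-0.42,0,0,0,0.21]

```text
t: 11.25
eef_pos: [0.5231, -0.0176, 0.1647]
ee_rot: [-3.14, 0.002, 1.723]
force: [1.3, -0.3, -2.2]
gripper_width: 0.0179
grip_force: 30.0
```

```bash
python3 -c "
from h import *
mv([.508,-.197,.165],1.402)"
```

```text
row [-0.7   -0.169  0.001] [-0.001  0.002  0.204] rows>=4.3
```

>>> apply_moves:
  rows: [-0.14,-0.03,0,0,0,0.04,-0.28,-0.07,0,0,0,0.08,-0.42,-0.1,0,0,0,0.12,-0.56,-0.14,0,0,0,0.16,-0.68,-0.17,0,0,0,0.205,-0.7,-0.17,0,0,0,0.205,-0.7,-0.17,0,0,0,0.205,-0.7,-0.17,0,0,0,0.205]

```text
t: 11.92
eef_pos: [0.5108, -0.189, 0.1648]
ee_rot: [-3.141, -0.001, 1.414]
force: [-0.6, 1.2, -2.2]
gripper_width: 0.0177
grip_force: 30.0
```

```bash
python3 -c "
from h import *
s=read_state();print(s['eef_pos'],s['ee_rot'])
mv([.508,-.197,.093],1.402)
a=grab_frame('scene');b=grab_frame('side');w=grab_frame('wrist')
np.save('w4.npy',s,allow_pickle=True)
c=[cv2.resize(i,(400,300)) for i in (a[130:250,170:330],b[110:230,240:400])]
w=cv2.resize(w[:,80:480],(315,300)) if 0 else cv2.resize(w,(400,300))
cv2.imwrite('pics/c4.png',np.vstack([np.hstack(c),np.hstack([w,w*0])]))"
```

```text
[ 0.51081064 -0.18898608  0.16476999] [-3.14135579e+00 -6.23316385e-04  1.41420648e+00]
row [-0.034 -0.006  0.287] [-0.    -0.     0.008] rows>=1.7
```

View pics/c4.png

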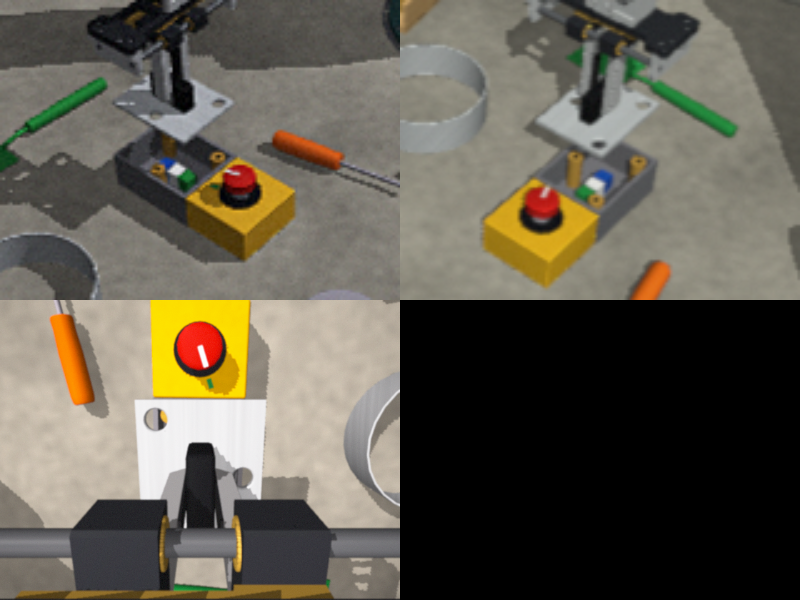

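The plate is held level above the compartment, hole a just ahead of its boss, and nothing else has been disturbed. Descend to hover.

>>> apply_moves:
  rows: [-0.034,-0.006,0.05,0,0,0.008,-0.034,-0.006,0.12,0,0,0.008,-0.034,-0.006,0.18,0,0,0.008,-0.034,-0.006,0.23,0,0,0.008,-0.034,-0.006,0.27,0,0,0.008,-0.034,-0.006,0.29,0,0,0.008,-0.034,-0.006,0.29,0,0,0.008,-0.034,-0.006,0.29,0,0,0.008,-0.034,-0.006,0.29,0,0,0.008,-0.034,-0.006,0.29,0,0,0.008]

```text
t: 12.9
eef_pos: [0.5084, -0.1981, 0.0929]
ee_rot: [3.141, 0.0, 1.401]
force: [1.2, -1.2, -1.8]
gripper_width: 0.0179
grip_force: 30.0
```

```bash
python3 -c "
from h import *
s=read_state();print(s['eef_pos'],s['ee_rot'],s['force'])
mv([.5081,-.1969,.0922],1.402)
np.save('w5.npy',s,allow_pickle=True)
w=grab_frame('wrist');a=grab_frame('scene');b=grab_frame('side')
P=[.5081,-.1969,-.169];L=np.array(PL);L[:,2]=70
T=place([.516,-.1506,-.169],BOX[:3]);pl=place(P,L)
for n in('wrist','scene','side'):
  c=cam(n,s);print(n,proj(c,T).round(1).tolist(),proj(c,pl).round(1).tolist())
c=[cv2.resize(i,(400,300),interpolation=cv2.INTER_CUBIC) for i in (w[120:270,180:380],a[160:220,210:290],b[150:210,285:365])]
cv2.imwrite('pics/c5.png',np.vstack([np.hstack([c[0],c[0]*0]),np.hstack(c[1:])]))"
```

```text
[ 0.50838292 -0.19810041  0.09286278] [3.14063490e+00 2.23117098e-04 1.40050846e+00] [ 1.20730845 -1.17990394 -1.8300266 ]
row [ 0.005 -0.002  0.003] [ 0.001  0.    -0.001] rows>=0.0
wrist [[223.6, 158.7], [228.9, 301.6], [334.2, 233.3]] [[217.7, 163.4], [224.1, 319.1], [339.4, 245.1]]
scene [[257.2, 191.9], [237.1, 180.0], [233.3, 196.5]] [[257.0, 187.1], [236.6, 175.3], [232.7, 191.7]]
side [[318.0, 189.7], [335.0, 174.3], [309.8, 172.4]] [[318.6, 184.8], [335.8, 169.4], [310.3, 167.5]]
```

View pics/c5.png

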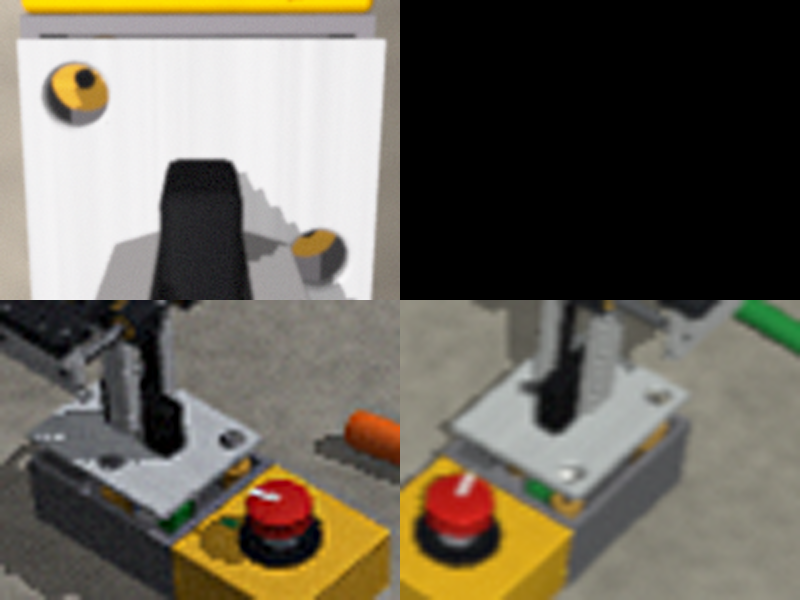

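Wrist crop: hole a is centred at about (217.5,167) full px and thread a at (222.5,159). Both plate holes sit about 3.5 px (2 mm) too far toward the box's −y, and thread c is partly hidden from this oblique angle. I'll shift +2 mm along tool x and settle.

>>> apply_moves:
  rows: [0.004,0,0,0,0,0,0.008,0,0,0,0,0,0.008,0,0,0,0,0,0.008,0,0,0,0,0,0.008,0,0,0,0,0,0.008,0,0,0,0,0,0.008,0,0,0,0,0,0.008,0,0,0,0,0]

```text
t: 13.72
eef_pos: [0.5083, -0.196, 0.0922]
ee_rot: [-3.142, -0.0, 1.4]
force: [0.4, 0.0, -1.3]
gripper_width: 0.0177
grip_force: 30.0
```

```bash
python3 -c "
from h import *
s=read_state();print(s['eef_pos'],s['ee_rot'],s['force'])
w=grab_frame('wrist');b=grab_frame('side')
P=[.5081,-.1969,-.169];L=np.array(PL);L[:,2]=70
C=np.array([[-45,57,70],[45,57,70]])
T=place([.516,-.1506,-.169],BOX[:3])
c=cam('wrist',s);print(proj(c,T).round(1).tolist(),proj(c,place(P,L)).round(1).tolist(),proj(c,place(P,C)).round(1).tolist())
cv2.imwrite('pics/c6.png',cv2.resize(w[120:270,180:380],(800,600),interpolation=cv2.INTER_CUBIC))"
```

```text
[ 0.50831888 -0.1960374   0.09218485] [-3.14151647e+00 -4.56683836e-05  1.40045285e+00] [ 0.42404064  0.02953157 -1.30817197]
[[224.4, 162.5], [229.6, 305.2], [335.0, 237.1]] [[218.5, 167.6], [224.9, 323.1], [340.3, 249.2]] [[188.6, 139.1], [373.3, 138.8]]
```

View pics/c6.png

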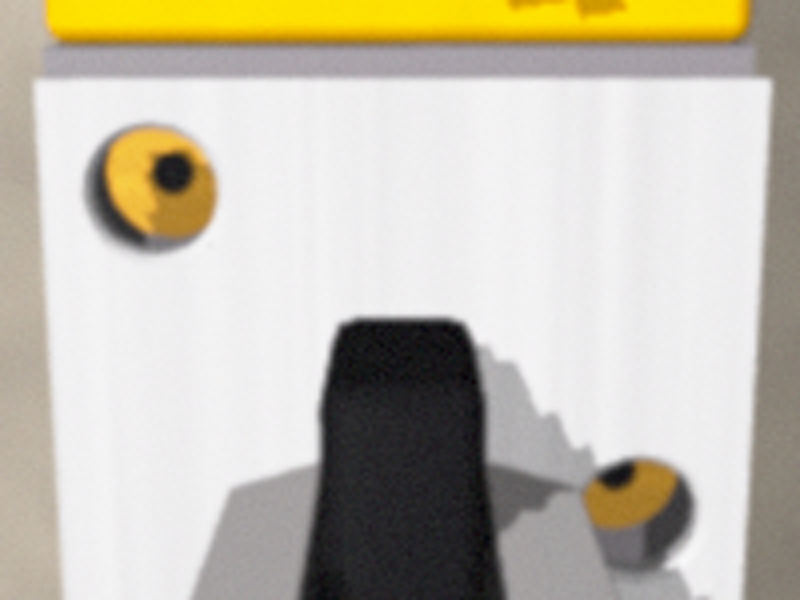

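Hole-to-thread offset at a is (5.8,−3.8) px against an ideal (5.9,−5.1), so alignment is within about 1 mm. The underside is at about 65 mm, and hole c agrees. Handing in.

```bash
python3 -c "
from station import *
print(finish_job())"
```

```text
the job is handed in; nothing more can be done
None
```

The job is handed in, though no verdict came back: I pressed the stop fully down and let it spring up, then twisted it clockwise until its pointer met the green mark. The cover plate is held level about 15 mm above the compartment, its holes within about 1 mm of the threads (a and c seen by camera; b inferred, as the gripper hid it).

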